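# Draw out the hot steriliser tray with the tray hook

### The arm

A 7-joint arm with a two-finger parallel gripper is mounted at the origin on a cart in front of the work surface, level with it; the furniture and walls round the work are solid. World frame = base frame: x ahead of the robot, y to its left, z up, the work surface at z = 0. Lengths are in m, angles in rad, forces in N, time in s.
With the tool pointing down it reaches from about 0.425 to 0.825 m from the base axis. Payload 3.6 kg.
Tool frame: the origin (TCP) lies at the very end of the fingers, on their centre line; the grasp point (between the pads) lies 19 mm behind it; z points along the fingers, y is the direction in which the jaws open and shut (so a half turn about z gives the same grasp; the last joint's range is limited). The gripper opens to 93 mm and grips with 3 to 60 N. Pads are 15 mm wide; open, the fingers measure 128 mm over their backs; the gripper's body (75 mm by 188 mm) begins 65 mm behind the grasp point.
Start: joints at [-1.206, 0.615, -0.013, 1.423, 0.008, 1.103, -0.04], TCP at [0.248, 0.601, 0.187] pointing down, gripper open.
Joint ranges: [-3.12, 3.12], [-0.3, 2.06], [-1.34, 1.32], [0.26, 2.42], [-1.36, 4.5], [0.01, 1.98], [-2.84, 2.84]. Speed limits (rad/s): [2.79, 2.79, 3.14, 3.14, 3.14, 3.14, 3.14].

### API

Orientations are given as a unit quaternion [x, y, z, w].
In Python, from bench import bot gives the robot as it stands. Calls block until the motion is done:
- bot.move_ptp(position, orientation): joint-space move of the TCP to a pose.
- bot.move_l(position, vel=0.15, attitude=None, stop_force=None): straight line of the TCP; attitude=None keeps the orientation; vel is the mean speed in m/s. With stop_force (N) it stops when the force on the tool has changed by that much, and returns True; else False.
- bot.movej(angles): joint-space move.
- bot.release() and bot.close(): open the fingers fully, or close them until they stop; the grip force is fixed at half the most.
- bot.wait(seconds).
- bot.solve_ik(position, orientation): joint angles nearest the present ones, or None.
- bot.get_state(): the state.
- bot.camera(name): name is "scene" or "top" or "wrist"; returns (picture, depth): 384x512x3 uint8, blue, green, red; 384x512 float32, m along the optical axis (not along the pixel's ray), 0 where there is no reading.
- bot.camera_model(name): a dict with "camera_matrix" (3x3 intrinsics, pixels), "dist" ([k1, k2, p1, p2, k3] as OpenCV has them; the pictures are not rectified), "rvec" (rotation vector, rad) and "tvec" (3), from world to camera coordinates, as OpenCV has them. Camera axes: x right, y down, z forward; pixel columns grow to the right and rows downward; lengths in m; the calibration is good to about 2 mm. A picture is of the moment at which its call begins: read the wrist's pose just before it. camera_model takes no time and is no camera call; for the wrist camera it gives the pose at the moment of the call.
A pose or a line that the arm cannot do raises bot.PlanningError and nothing moves.
- bot.hand_in(): hands the job in, once; it reports no verdict.
The state is a dict: "time_s": time; "joints": joint angles; "joint_vel": joint speeds; "joint_efforts": joint torques, N m; "eef_pos": TCP position; "tool_rot": TCP orientation; "force": force on the tool from outside, world axes, zero at the start; "wrist_torque": the same for the moment, N m; "opening": finger opening in m.
Only numpy, scipy, OpenCV 4.12 (cv2) and the standard library are available. Lean on these libraries where they do the work, as an engineer would, in place of code of your own. Each camera call takes 0.05 s, during which the arm holds its last target.

### The job

The steriliser has just finished and everything in it is hot: pick up the tray hook, drop its tip into the finger hole of the tray and draw the tray out over its hold-open catch, so that it stays out by itself. Feel for the catch and for the stop just behind it and never haul hard on the tray; keep the gripper off the tray and the steriliser, and leave the pot, the bottle and the black clip where they are. Then unhook without pushing the tray back in, and lay the hook flat on the black heat mat again.

Things in the scene. Friction and masses are not known exactly. Their poses are not given: they have to be found in the camera images.
- steriliser: white sheet-steel hot-air steriliser, 170 deep (x) x 260 wide (y) x 135 mm high, fixed to the worktop. Origin: centre of its underside; x runs from front to back (the front faces its -x), z up. Grey control column with a dial on the right of the front, tray on the left. The tray slides out along the case's -x. Hot: not to be touched with gripper or arm.
- tray: sliding tray, about 0.45 kg, front panel 188 x 60 mm, 91 mm ahead of the case's origin when shut, as at the start (its frame is then the case's, and moves with it). A spring draws it shut (2 to 3 N). Near the end a catch takes 7 to 9 N in all over 4 mm, clicks, then holds it out (3 N inward frees it); a hard stop is 2 mm on, anywhere from 46 to 95 mm out: set inside, unseen. Over 16 N is too hard.
- tray_hole (a point): centre of the 21 mm round finger hole, on the top face (59.5 mm above the worktop) of the lip; axes as the case's. The lip, a level plate 52 wide x 36 x 3.5 mm, open below, is in the middle of the tray's front panel; the hole is 18 mm ahead of the panel, with 7.5 mm of plate in front of it. Shut, it is at x -109, y +30 mm in the case's frame.
- tray_hook: Tray hook, 90 g: black handle 110 long (x) x 20 wide (y) x 26 mm high, origin at the centre of its flat underside, x to the tip, z up. A 6 mm steel rod leaves its front, axis 20 mm above the underside, level to x = 103, then bends down to 5.5 mm above the underside with a barb 6 mm back towards the handle. 5.5 mm between barb and level rod take the lip. Weight centre 10 mm ahead of the origin.
- hook_tip (a point): lowest point of the hook's bent end, midway along the 12 mm (in x) that rod and barb measure together; x = 100, z = 5.5 mm in the hook's frame; axes as the hook's. The underside of the level rod is 11.5 mm above it.
- heat_mat: black ribbed silicone mat, 150 (x) x 250 (y) x 4 mm, fixed flat on the worktop; origin at the centre of its underside, z up. The hook starts on it.
- squat_pot: squat cosmetic pot with a black lid, 61 mm wide, 48 mm high, upright to the left of the work; origin at the centre of its underside. To be left alone.
- oil_bottle: green-banded clear oil bottle, 41 mm wide, 152 mm high, upright to the left of the work; origin at the centre of its underside. To be left alone.
- black_clip: black hair sectioning clip, 110 x 15 x 18 mm, lying on the worktop to the left of the work; origin at the centre of its underside. To be left alone.

How it is judged:
On the way, in this order (a step that is already met when the one before it is completed fails the run):
1. the hook's tip is down through the finger hole while the tray is shut (z of hook_tip in the frame of tray_hole below -0.006 m and horizontal distance between hook_tip and tray_hole below 0.012 m and x of tray_hole in the frame of steriliser above -0.125 m), for 0.1 s.
2. the tray is drawn out (38 mm or more) with the hook in its hole (z of hook_tip in the frame of tray_hole below -0.006 m and horizontal distance between hook_tip and tray_hole below 0.012 m and x of tray_hole in the frame of steriliser below -0.147 m), for 0.1 s.
At the end, for the whole second after the job is handed in: The tray stays out by itself, held by its catch (at least 38 mm out), and is still; the hook lies at rest on its flat underside (within 0.1 rad), the middle of its handle over the heat mat and not more than 4 mm above it, clear of the tray (x of tray_hole in the frame of steriliser below -0.147 m and linear speed of each of tray, tray_hook below 0.01 m/s and x of tray_hook in the frame of heat_mat between -0.075 and 0.075 m and y of tray_hook in the frame of heat_mat between -0.125 and 0.125 m and z of tray_hook in the frame of heat_mat below 0.008 m and angle between tray_hook's own z axis and vertical below 0.1 rad and contact force between tray_hook and tray below 0.1 N); the robot touches nothing.
It fails at once if the hook pulls or presses on the tray with more than 16 N (contact force between tray_hook and tray above 16 N).
It fails at once if the gripper or arm touches the hot tray (contact force between any of the fingers, the arm and tray above 0.5 N).
It fails at once if the gripper or arm touches the hot steriliser (contact force between any of the fingers, the arm and steriliser above 0.5 N).
It fails at once if the pot, the bottle or the black clip is moved by more than 20 mm or knocked over (distance of any of squat_pot, oil_bottle, black_clip from where it was at the start of the episode above 0.02 m or angle between any of squat_pot, oil_bottle's own z axis and vertical above 0.35 rad).
It also fails if it takes over 67 s, if anything falls off the work surface, if the arm or the gripper's body presses on something with over 40 N, if the wrist force passes 120 N, or if a joint passes its speed limit or range.

## Working session

There is one attempt and no reset: what is moved stays moved. The work goes in short steps, each a Python script; the robot and the scene stay as the last script left them, time stands still between calls to the robot, and variables do not carry over. Pictures are saved under pics/ and viewed, and the job is handed in when it is done.

```bash
ls; mkdir -p pics
python3 - <<'E'
from bench import bot
import cv2,numpy as np
for n in("scene","top","wrist"):
    m=bot.camera_model(n)
    p,d=bot.camera(n); cv2.imwrite(f"pics/{n}0.png",p); np.savez(f"{n}0.npz",p=p,d=d,**{k:np.array(v) for k,v in m.items()})
    R=cv2.Rodrigues(np.array(m["rvec"]))[0]; print(n,-R.T@np.array(m["tvec"]).ravel(),R[2],np.array(m["camera_matrix"])[0,0],m["dist"])
print(bot.get_state())
E
```

```text
pics
scene [0.39987015 0.45857874 0.64052631] [ 0.26732958 -0.67514862 -0.68753853] 349.004407381108 [-0.10215097  0.          0.          0.          0.        ]
top [ 0.51076364 -0.11615077  1.29491721] [ 0.09416191 -0.0047759  -0.99554544] 492.72627894157864 [-0.01563746  0.          0.          0.          0.        ]
wrist [0.17988469 0.63009903 0.38488341] [ 0.24639782 -0.1041399  -0.96355747] 294.4370481439719 [0.01865039 0.         0.         0.         0.        ]
{'time_s': 0.15, 'joints': array([-1.20552169,  0.61567774, -0.01260013,  1.42452511,  0.00813053,
        1.10342693, -0.04039987]), 'joint_vel': array([-0.0001761 , -0.00067319, -0.00106219, -0.00365408,  0.00101827,
        0.00085466,  0.00041928]), 'joint_efforts': array([ 7.74893961e-04, -4.59345889e+01,  2.09579905e-01, -1.65939885e+01,
       -6.10477338e-02,  1.81668042e-02,  1.57549644e-04]), 'eef_pos': array([0.24793484, 0.60012319, 0.18566186]), 'tool_rot': array([ 1.94605251e-01,  9.80881139e-01, -9.79203551e-04, -1.66273745e-04]), 'force': array([0.40492557, 0.33228608, 0.33093733]), 'wrist_torque': array([-0.01111065, -0.00069205, -0.02597427]), 'opening': 0.0933832920321651}
```

View pics/top0.png

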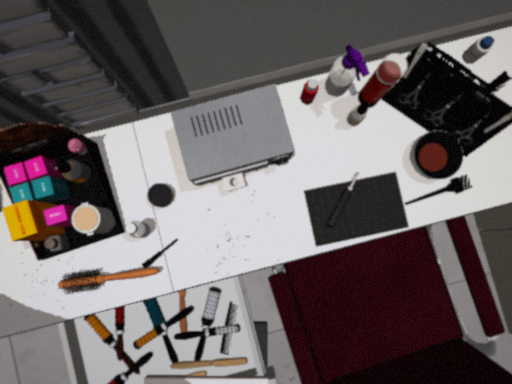

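View pics/scene0.png

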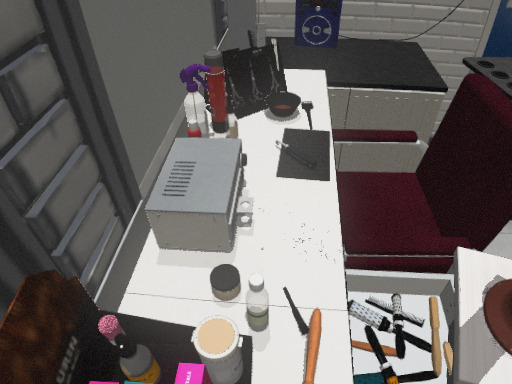

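View pics/wrist0.png

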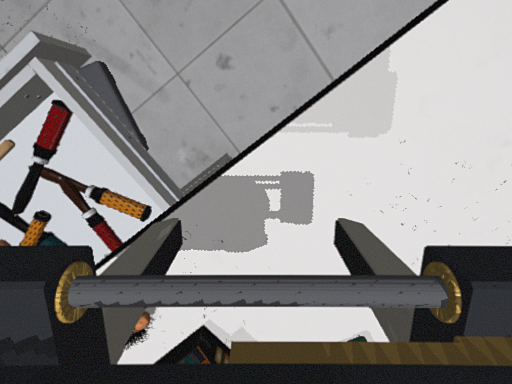

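```bash
cat > h.py <<'E'
import cv2,numpy as np
def load(n): 
    z=np.load(n); return {k:z[k] for k in z.files}
def pix2w(m,uv,z=None,d=None):
    uv=np.atleast_2d(np.array(uv,float))
    n=cv2.undistortPoints(uv[:,None],m["camera_matrix"],m["dist"])[:,0]
    R=cv2.Rodrigues(m["rvec"])[0]; t=m["tvec"].ravel(); c=-R.T@t
    ray=np.c_[n,np.ones(len(n))]@R
    if d is None: s=(z-c[2])/ray[:,2]
    else: s=np.asarray(d)
    return c+ray*np.reshape(s,(-1,1))
def cloud(m):
    d=m["d"]; v,u=np.mgrid[:384,:512]
    P=pix2w(m,np.c_[u.ravel(),v.ravel()],d=d.ravel()).reshape(384,512,3); P[d==0]=np.nan
    return P
def w2pix(m,P): return cv2.projectPoints(np.atleast_2d(np.array(P,float)),m["rvec"],m["tvec"],m["camera_matrix"],m["dist"])[0][:,0]
def snap(bot,n,name):
    m={k:np.array(v) for k,v in bot.camera_model(n).items()}
    p,d=bot.camera(n); np.savez(name+".npz",p=p,d=d,**m); cv2.imwrite(f"pics/{name}.png",p); return dict(m,p=p,d=d)
E
python3 - <<'E'
from h import *
m=load("top0.npz");p=m["p"]
c=p[80:260,160:420]; cv2.imwrite("pics/topc.png",cv2.resize(c,None,fx=3,fy=3,interpolation=cv2.INTER_CUBIC)[:600,:800])
P=cloud(m)
for u,v in[(240,140),(330,210),(340,210),(353,180),(160,195),(135,229),(165,250),(232,182),(250,230),(220,230),(380,85)]: print(u,v,P[v,u].round(4))
s=load("scene0.npz");p=s["p"]
cv2.imwrite("pics/scc.png",cv2.resize(p[120:270,140:340],None,fx=4,fy=4,interpolation=cv2.INTER_CUBIC))
E
```

```text
240 140 [ 0.7396 -0.0847  0.1341]
330 210 [ 0.5803 -0.3188  0.0041]
340 210 [ 0.5791 -0.3407  0.0288]
353 180 [ 0.6578 -0.3767  0.0219]
160 195 [0.614  0.1197 0.0472]
135 229 [0.5262 0.1558 0.1528]
165 250 [0.4741 0.1116 0.0044]
232 182 [ 6.534e-01 -6.080e-02 -4.000e-04]
250 230 [ 0.5271 -0.1091 -0.    ]
220 230 [ 0.5267 -0.0306  0.0006]
380 85 [ 0.8621 -0.4104  0.1808]
```

View pics/topc.png

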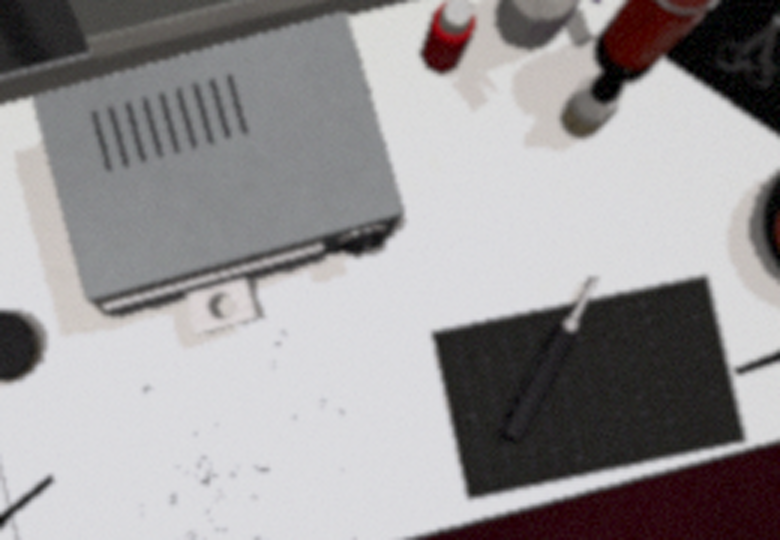

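View pics/scc.png

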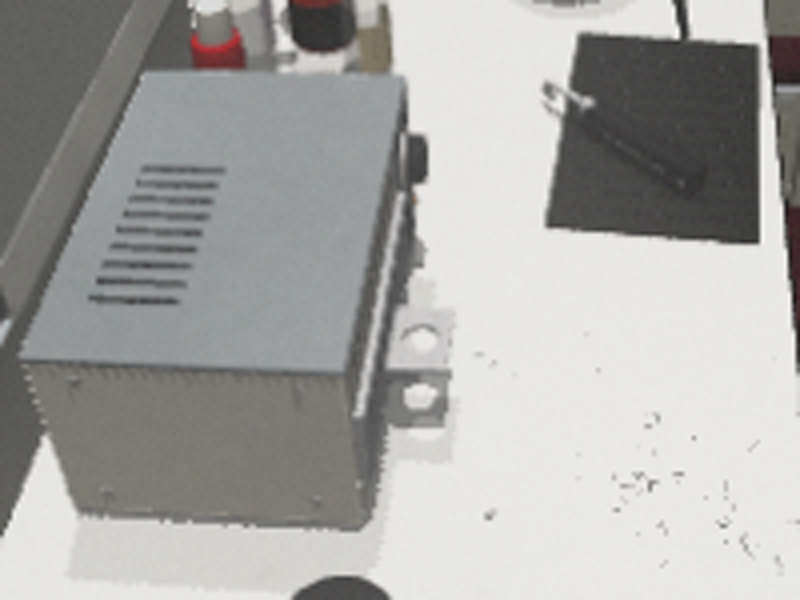

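Run:
```python
from h import *
for n in("top0","scene0"):
    m=load(n+".npz");P=cloud(m)
    X,Y,Z=P[...,0],P[...,1],P[...,2]
    def rect(mask):
        k=cv2.morphologyEx(mask.astype(np.uint8),cv2.MORPH_OPEN,np.ones((3,3)))
        nn,l,st,_=cv2.connectedComponentsWithStats(k); i=1+np.argmax(st[1:,4]); return l==i
    mk=rect((Z>.125)&(Z<.145)&(abs(Y+.09)<.25)&(abs(X-.75)<.2))
    q=P[mk]; r=cv2.minAreaRect((q[:,:2]*1000).astype(np.float32)); print(n,"case",r,np.median(q[:,2]))
    g=m["p"].astype(int).sum(2)
    mk=rect((g<240)&(Z<.035)&(Z>-.006)&(abs(Y+.36)<.17)&(abs(X-.58)<.13))
    q=P[mk]; r=cv2.minAreaRect((q[:,:2]*1000).astype(np.float32)); print("mat",r)
    mk=(Z>.014)&(Z<.04)&(abs(Y+.36)<.12)&(abs(X-.58)<.13)
    q=P[mk]; 
    qq=q[q[:,2]>.022]
    c=qq[:,:2].mean(0);w,v=np.linalg.eigh(np.cov(qq[:,:2].T)); a=v[:,1]*np.sign(v[0,1]); s=(q[:,:2]-c)@a
    print("hook",len(q),c,np.degrees(np.arctan2(a[1],a[0])),s.min(),s.max(),((qq[:,:2]-c)@a).min(),((qq[:,:2]-c)@a).max(), np.median(qq[:,2]))
    # lip
    mk=(Z>.05)&(Z<.07)&(abs(Y+.06)<.06)&(abs(X-.65)<.05)
    q=P[mk]; print("lip",len(q),q.mean(0),q.min(0),q.max(0), cv2.minAreaRect((q[:,:2]*1000).astype(np.float32)))
m=load("top0.npz"); print("hole",pix2w(m,[160+222/3-.33,80+305/3-.33],z=.0595))
m=load("scene0.npz"); print("hole",pix2w(m,[140+421/4-.37,120+339/4-.37],z=.058))
```

```text
top0 case ((761.7415161132812, -66.01268005371094), (173.08717346191406, 262.62725830078125), 15.799125671386719) 0.13507760597785967
mat ((585.1299438476562, -386.34051513671875), (145.52113342285156, 245.4709930419922), 11.966032028198242)
hook 401 [ 0.59461308 -0.3441332 ] -28.536105476760053 -0.06416037466253512 0.09543260620172529 -0.0636853074769865 0.09543260620172529 0.02858654462968202
lip 281 [ 0.6508267  -0.06613912  0.05995062] [ 0.626338   -0.11865279  0.05002332] [ 0.68200587 -0.00083145  0.06975653] ((648.1621704101562, -64.63642883300781), (36.64824676513672, 122.52398681640625), 16.031076431274414)
scene0 case ((760.686279296875, -66.6181640625), (172.2580108642578, 264.94622802734375), 15.966436386108398) 0.1354927617030246
mat ((584.0296630859375, -386.30914306640625), (142.2132568359375, 252.8994903564453), 12.192431449890137)
hook 314 [ 0.59206717 -0.34088371] -28.71329359429819 -0.06123692043423567 0.09695692337906234 -0.060746729180759275 0.09607970862816667 0.029315877812988833
lip 276 [ 0.64974383 -0.06315711  0.05999638] [ 0.62312843 -0.11927049  0.0503607 ] [ 6.81297215e-01 -2.72925196e-04  6.97139006e-02] ((647.041748046875, -64.79178619384766), (36.6370964050293, 123.82421875), 16.32863998413086)
hole [[ 0.64851462 -0.06755493  0.0595    ]]
hole [[ 0.64680418 -0.06790362  0.058     ]]
```

```bash
cat >> h.py <<'E'
from scipy.spatial.transform import Rotation as Ro
def quat(yaw):
    c,s=np.cos(yaw),np.sin(yaw)
    return Ro.from_matrix(np.array([[c,s,0],[s,-c,0],[0,0,-1.]])).as_quat()
def st(bot):
    s=bot.get_state(); print(round(s["time_s"],2),"p",s["eef_pos"].round(4),"F",s["force"].round(2),"T",s["wrist_torque"].round(3),"op",round(s["opening"],4)); return s
E
python3 - <<'E'
from bench import bot
from h import *
y=np.radians(-28.6);a=np.array([np.cos(y),np.sin(y)])
g=np.array([.5870,-.3393])+.012*a
p=bot.get_state()["eef_pos"]
bot.move_l([p[0],p[1],.26],vel=.2)
bot.move_ptp([*g,.14],quat(y)); st(bot); print(bot.get_state()["joints"].round(2))
snap(bot,"wrist","w1")
E
```

```text
4.2 p [ 0.5982 -0.3441  0.1399] F [-0.15 -0.33  0.21] T [ 0.033  0.131 -0.057] op 0.0927
[-0.    0.97  1.13  1.37 -0.87  1.34 -0.93]
```

View pics/w1.png

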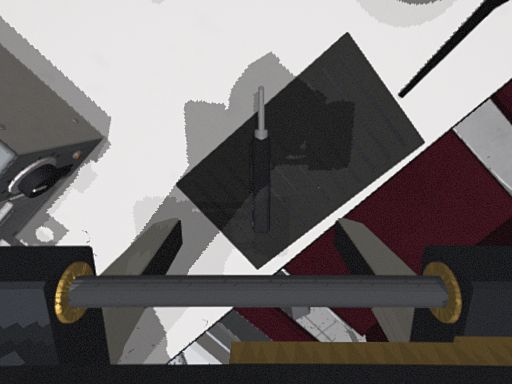

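Run:
```python
from bench import bot
from h import *
m=load("w1.npz");P=cloud(m)
# hook axis from wrist depth
Z=P[...,2];v,u=np.mgrid[:384,:512]
b=(u>235)&(u<290)&(v>80)&(v<240)
for z0,z1 in((.026,.036),(.02,.036)):
    q=P[b&(Z>z0)&(Z<z1)]
    c=q[:,:2].mean(0);w,e=np.linalg.eigh(np.cov(q[:,:2].T));a=e[:,1]*np.sign(e[0,1]);s=(q[:,:2]-c)@a;t=(q[:,:2]-c)@np.array([-a[1],a[0]])
    print(len(q),c,np.degrees(np.arctan2(a[1],a[0])),np.percentile(s,[0,100]),np.percentile(t,[1,99]),np.median(q[:,2]),"rear",c+a*s.min())
print("pix rear,front handle",pix2w(m,[[262,232],[260,134]],z=.030),"tip",pix2w(m,[261,87],z=.0255))
for z in(.14,.1,.03,.006):
    pass
y=np.radians(-28.6)
j=bot.get_state()["joints"]
bot.move_l([.58,-.33,.24],vel=.2)
bot.movej([.52,.615,0,1.423,0,1.103,1.53]); s=st(bot); R=Ro.from_quat(s["tool_rot"]).as_matrix(); print(R[:,0])
```

```text
2022 [ 0.59980332 -0.34685664] -28.3178520983578 [-0.06766323  0.08907565] [-0.00944167  0.00954173] 0.030541037256225534 rear [ 0.54023737 -0.31475974]
2061 [ 0.60048732 -0.34718067] -28.38299227148426 [-0.06842501  0.08952813] [-0.00954964  0.00955782] 0.030503380142104686 rear [ 0.5402877  -0.31465395]
pix rear,front handle [[ 0.53980607 -0.31627887  0.03      ]
 [ 0.6377394  -0.36665292  0.03      ]] tip [[ 0.67800808 -0.38960614  0.0255    ]]
7.07 p [ 0.5529 -0.342   0.1861] F [ 0.04  1.15 -0.1 ] T [ 0.02  -0.024 -0.045] op 0.0927
[-8.46443541e-01  5.32478339e-01  3.88147101e-04]
```

Run:
```python
from bench import bot
from h import *
y=np.radians(-28.35);a=np.array([np.cos(y),np.sin(y)])
g=np.array([.5885,-.3408])+.012*a
j=bot.get_state()["joints"]; j[6]=-1.61; bot.movej(j)
bot.move_ptp([*g,.10],quat(y)); print(bot.get_state()["joints"].round(2)); st(bot)
print(bot.move_l([*g,.0065],vel=.1,stop_force=4)); st(bot)
bot.close(); st(bot)
bot.move_l([*g,.09],vel=.1); st(bot)
snap(bot,"wrist","w2")
```

```text
[ 0.5   0.76 -0.02  1.39  0.01  1.   -1.58]
10.19 p [ 0.5987 -0.3465  0.0998] F [ 0.26 -0.88  1.4 ] T [-0.017  0.131 -0.026] op 0.0929
False
11.28 p [ 0.5998 -0.3469  0.0074] F [-0.47 -0.57 -0.4 ] T [0.024 0.223 0.032] op 0.0929
12.72 p [ 0.599  -0.3465  0.0065] F [-0.15 -0.48  0.53] T [ 0.039  0.201 -0.042] op 0.0005
13.71 p [ 0.5984 -0.3461  0.0892] F [ 0.38  0.37 -0.06] T [0.072 0.193 0.016] op 0.0006
```

View pics/w2.png

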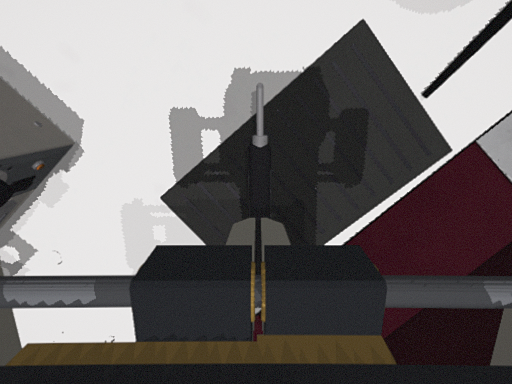

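Run:
```python
from h import *
m=load("w2.npz");P=cloud(m)
for u,v in[(260,90),(260,110),(260,160),(260,180),(260,200),(260,215),(260,235),(300,200),(300,150),(300,100)]: print(u,v,P[v,u].round(4),m["d"][v,u])
cv2.imwrite("pics/w2c.png",cv2.resize(m["p"][60:260,180:340],None,fx=3,fy=3,interpolation=cv2.INTER_CUBIC))
```

```text
260 90 [ 0.674  -0.3876  0.0292] 0.24642493
260 110 [ 0.6598 -0.3799  0.0287] 0.25122502
260 160 [ 0.6223 -0.3597  0.0312] 0.26021773
260 180 [ 0.6063 -0.3511  0.0314] 0.26497355
260 200 [ 0.59   -0.3424  0.0325] 0.2688387
260 215 [ 0.577  -0.3354  0.0323] 0.2730101
260 235 [ 0.6054 -0.3497  0.1447] 0.15616195
300 200 [ 0.5628 -0.3739  0.005 ] 0.2977719
300 150 [ 0.6083 -0.3962  0.0052] 0.28394076
300 100 [ 0.6498 -0.4165  0.0054] 0.2713711
```

View pics/w2c.png

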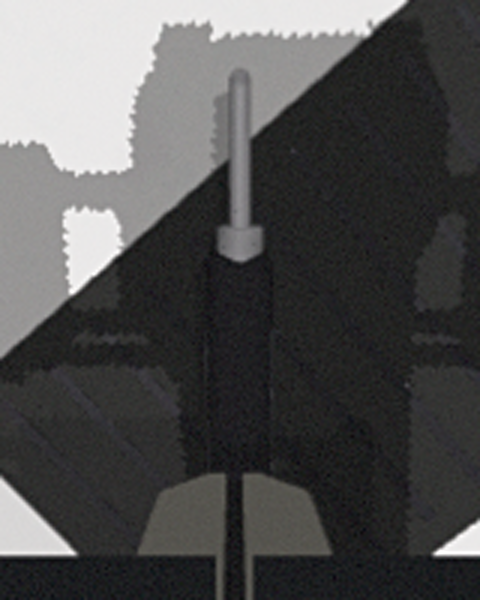

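Run:
```python
from bench import bot
from h import *
m=load("w2.npz");P=cloud(m)
s=st(bot); R=Ro.from_quat(s["tool_rot"]).as_matrix(); print(R.round(3)); t=s["eef_pos"]
print("tcp pix",w2pix(m,[t,t-R[:,2]*.019,t-R[:,2]*.084]))
for u,v in[(240,225),(275,225),(240,240),(275,240),(230,235)]: print(u,v,((P[v,u]-t)@R).round(4))
m=load("w1.npz");P=cloud(m); t=np.array([.5982,-.3441,.1399])
print("tcp pix",w2pix(m,[t,t-R[:,2]*.019]))
for u,v in[(175,222),(170,235),(345,222),(355,235)]: print(u,v,((P[v,u]-t)@R).round(4))
m=snap(bot,"top","t3"); snap(bot,"scene","s3")
cv2.imwrite("pics/t3c.png",cv2.resize(m["p"][120:260,260:430],None,fx=4,fy=4,interpolation=cv2.INTER_CUBIC))
m=load("s3.npz")
cv2.imwrite("pics/s3c.png",cv2.resize(m["p"][60:210,200:400],None,fx=4,fy=4,interpolation=cv2.INTER_CUBIC))
```

```text
13.76 p [ 0.5984 -0.3461  0.0889] F [-0.15 -0.22 -0.94] T [0.03  0.164 0.021] op 0.0006
[[ 0.88  -0.475 -0.002]
 [-0.475 -0.88   0.001]
 [-0.002  0.    -1.   ]]
tcp pix [[259.63901971 212.12994838]
 [259.8175547  222.16678829]
 [260.80883678 277.82884367]]
240 225 [ 0.0088 -0.0114 -0.0449]
275 225 [ 0.0087  0.0084 -0.0444]
240 240 [ 0.009  -0.0102 -0.0645]
275 240 [ 0.0086  0.0073 -0.0638]
230 235 [ 0.0092 -0.0157 -0.059 ]
tcp pix [[259.59296391 212.13015455]
 [259.74885427 222.13037201]]
175 222 [ 0.0083 -0.0496 -0.0389]
170 235 [ 0.0077 -0.0477 -0.0556]
345 222 [ 0.0081  0.0496 -0.0391]
355 235 [ 0.0087  0.0492 -0.0582]
```

View pics/s3c.png

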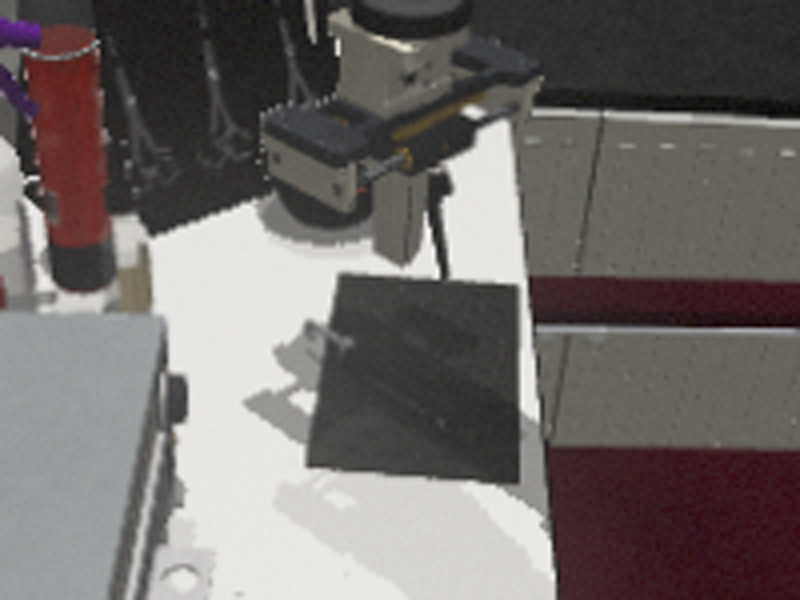

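View pics/t3c.png

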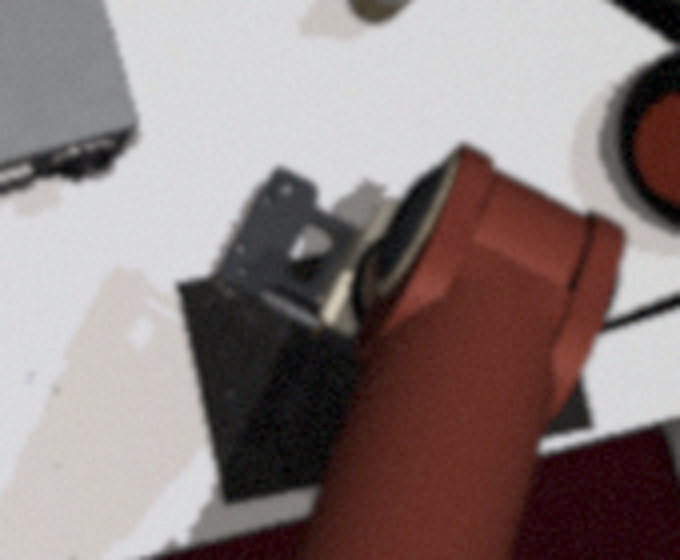

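Run:
```python
from bench import bot
from h import *
m=load("s3.npz");P=cloud(m); t=np.array([.5984,-.3461,.0889])
print("tcp pix",w2pix(m,[t,t+[0,0,.019],[.6,-.346,.03]]))
for u,v in[(301,124),(301,122),(301,118),(298,118),(301,112),(303,126),(298,105),(305,105)]: print(u,v,P[v,u].round(4))
# visible lowest points of gripper
X=P;k=(abs(P[...,0]-.598)<.03)&(abs(P[...,1]+.346)<.03)&(P[...,2]>.05);q=P[k];print(np.sort(q[:,2])[:8],k.sum())
```

```text
tcp pix [[297.85803032 134.23078789]
 [298.20848519 128.48490874]
 [296.27664119 151.07297727]]
301 124 [ 0.5906 -0.343   0.1259]
301 122 [ 0.5908 -0.3423  0.1326]
301 118 [ 0.5903 -0.3372  0.1481]
298 118 [ 0.596  -0.3273  0.1526]
301 112 [ 0.5915 -0.3378  0.1658]
303 126 [ 0.6281 -0.5315 -0.0016]
298 105 [ 0.5978 -0.3264  0.1914]
305 105 [ 0.5847 -0.3494  0.1817]
[0.12268687 0.12356337 0.12387697 0.12514623 0.12528552 0.12586676
 0.12606441 0.12615192] 1230
```

Run:
```python
from h import *
m=load("s3.npz");P=cloud(m); t=np.array([.5984,-.3461,.0889])
for u in range(292,308,2):
    col=[(v,P[v,u].round(4)) for v in range(112,132) if np.hypot(*(P[v,u,:2]-t[:2]))<.035 and P[v,u,2]>.06]
    print(u,col[-1] if col else None)
for n,t in(("w1",np.array([.5982,-.3441,.1399])),("w2",t)):
    m=load(n+".npz");P=cloud(m)
    for u in ((165,170,175,179,343,347,352) if n=="w1" else (235,240,245,270,275,280)):
        c=[(v,round(P[v,u,2]-t[2],4)) for v in range(212,245) if P[v,u,2]-t[2]>.02]
        print(n,u,c[:2],c[-1:])
```

```text
292 None
294 (123, array([ 0.6082, -0.3347,  0.1303]))
296 (124, array([ 0.6013, -0.3299,  0.1314]))
298 (125, array([ 0.5956, -0.33  ,  0.1294]))
300 (126, array([ 0.5916, -0.3373,  0.1227]))
302 (125, array([ 0.5875, -0.3426,  0.1236]))
304 (122, array([ 0.5845, -0.3511,  0.1287]))
306 None
w1 165 [(220, np.float64(0.0371)), (221, np.float64(0.0369))] [(244, np.float64(0.0635))]
w1 170 [(220, np.float64(0.0371)), (221, np.float64(0.0392))] [(244, np.float64(0.0571))]
w1 175 [(218, np.float64(0.0339)), (219, np.float64(0.0365))] [(243, np.float64(0.0487))]
w1 179 [(220, np.float64(0.0334)), (221, np.float64(0.0353))] [(244, np.float64(0.0404))]
w1 343 [(218, np.float64(0.033)), (219, np.float64(0.0357))] [(243, np.float64(0.0535))]
w1 347 [(219, np.float64(0.0357)), (220, np.float64(0.0368))] [(244, np.float64(0.0588))]
w1 352 [(221, np.float64(0.0392)), (222, np.float64(0.0404))] [(244, np.float64(0.0666))]
w2 235 [(223, np.float64(0.0416)), (224, np.float64(0.0432))] [(244, np.float64(0.0688))]
w2 240 [(221, np.float64(0.0392)), (222, np.float64(0.0409))] [(244, np.float64(0.0689))]
w2 245 [(219, np.float64(0.0367)), (220, np.float64(0.0369))] [(244, np.float64(0.0686))]
w2 270 [(219, np.float64(0.0362)), (220, np.float64(0.0384))] [(244, np.float64(0.0684))]
w2 275 [(221, np.float64(0.0391)), (222, np.float64(0.0415))] [(244, np.float64(0.0692))]
w2 280 [(223, np.float64(0.0419)), (224, np.float64(0.0435))] [(244, np.float64(0.0686))]
```

Run:
```python
from bench import bot
from h import *
y=np.radians(-28.35);a=np.array([np.cos(y),np.sin(y)])
g=np.array([.5885,-.3408])+.012*a
bot.release()
try:
    print(bot.move_l([*g,-.015],vel=.1,stop_force=5)); st(bot)
    print(bot.move_l([*g,-.0285],vel=.03,stop_force=3)); st(bot)
except bot.PlanningError as e: print("PE",e)
```

```text
False
16.53 p [ 0.5998 -0.3469 -0.0141] F [ 0.29 -0.22 -0.25] T [0.011 0.163 0.007] op 0.0929
True
16.98 p [ 0.5989 -0.3464 -0.0277] F [-0.36 -0.78  3.56] T [ 0.103  0.237 -0.021] op 0.0935
```

Run:
```python
from bench import bot
from h import *
y=np.radians(-28.35);a=np.array([np.cos(y),np.sin(y)])
g=np.array([.5885,-.3408])+.012*a
bot.move_l([*g,-.0255],vel=.03); st(bot)
bot.close(); s=st(bot)
if s["opening"]>.01:
    bot.move_l([*g,.07],vel=.1); st(bot)
    snap(bot,"wrist","w4"); snap(bot,"scene","s4")
```

```text
17.23 p [ 0.5989 -0.3464 -0.0258] F [ 0.14 -0.24  0.04] T [ 0.035  0.158 -0.017] op 0.0927
18.35 p [ 0.599  -0.3466 -0.0255] F [ 0.01 -0.47 -0.11] T [-0.031  0.188 -0.015] op 0.0201
19.46 p [ 0.5984 -0.3461  0.0691] F [-0.36  0.55 -0.77] T [-0.002  0.141 -0.034] op 0.0196
```

View pics/w4.png

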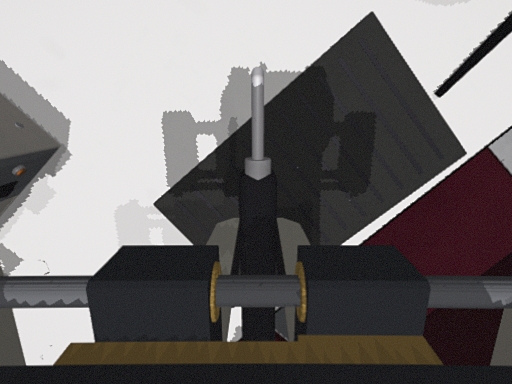

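```bash
cat >> h.py <<'E'
def hookpose(m,t,R):
    "rod points in tool frame (x fwd, y, z down)"
    P=cloud(m); q=(P-t)@R
    ok=(q[...,2]<.06)&(q[...,0]>.045)&(q[...,0]<.11)&(abs(q[...,1])<.02)
    Q=q[ok]; rod=[]
    for x0 in np.arange(.046,.1,.004):
        s=Q[(Q[:,0]>=x0)&(Q[:,0]<x0+.004)]
        if len(s)<8: continue
        top=np.percentile(s[:,2],12); s=s[s[:,2]<top+.004]; rod.append([x0+.002,np.median(s[:,1]),np.percentile(s[:,2],25),len(s)])
    return np.array(rod),Q[:,0].max()
E
python3 - <<'E'
from h import *
m=load("w4.npz");t=np.array([.5984,-.3461,.0691]);R=Ro.from_quat(quat(np.radians(-28.35))).as_matrix()
r,x=hookpose(m,t,R);print(r.round(4),x)
P=(cloud(m)-t)@R
for u,v in[(257,68),(257,70),(257,72),(257,76),(257,100),(257,120),(258,140),(258,165),(258,185),(258,200)]: print(u,v,P[v,u].round(4))
E
```

```text
[[ 4.80e-02 -1.40e-03 -5.51e-02  1.56e+02]
 [ 5.20e-02 -1.40e-03 -5.34e-02  9.40e+01]
 [ 5.60e-02 -1.70e-03 -5.35e-02  9.50e+01]
 [ 6.00e-02 -1.20e-03 -5.35e-02  1.02e+02]
 [ 6.40e-02 -1.70e-03 -5.35e-02  1.02e+02]
 [ 6.80e-02 -1.70e-03 -5.35e-02  1.05e+02]
 [ 7.20e-02 -1.70e-03 -5.35e-02  1.14e+02]
 [ 7.60e-02 -1.70e-03 -5.35e-02  1.17e+02]
 [ 8.00e-02 -1.70e-03 -5.34e-02  1.17e+02]
 [ 8.40e-02 -1.70e-03 -5.34e-02  1.17e+02]
 [ 8.80e-02 -1.70e-03 -5.27e-02  9.80e+01]
 [ 9.20e-02 -1.70e-03 -4.98e-02  3.30e+01]] 0.09207864465060717
257 68 [ 0.0911 -0.0017 -0.0487]
257 70 [ 0.09   -0.0017 -0.0509]
257 72 [ 0.089  -0.0017 -0.0516]
257 76 [ 0.0871 -0.0017 -0.053 ]
257 100 [ 0.0765 -0.0017 -0.0535]
257 120 [ 0.0672 -0.0017 -0.0528]
258 140 [ 0.0577 -0.0012 -0.0539]
258 165 [ 0.0458 -0.0012 -0.0562]
258 185 [ 0.0357 -0.0012 -0.0568]
258 200 [ 0.0276 -0.0012 -0.0562]
```

Run:
```python
from bench import bot
from h import *
H=np.array([.6482,-.0673]); y=np.radians(15.9); c,s=np.cos(y),np.sin(y)
def tcp(back,lat=-.0015,L=.0865): # lat in tool y
    return H-np.array([c,s])*(L+back)-np.array([s,-c])*lat
bot.move_l([.545,-.30,.085],vel=.15)
p=tcp(.024); print(p)
bot.move_ptp([*p,.055],quat(y)); st(bot); print(bot.get_state()["joints"].round(2))
snap(bot,"wrist","w5"); s=bot.get_state(); np.savez("w5p.npz",t=s["eef_pos"],R=Ro.from_quat(s["tool_rot"]).as_matrix())
```

```text
[ 0.54233852 -0.09901511]
21.02 p [ 0.543  -0.1021  0.055 ] F [-0.01  0.51 -0.92] T [-0.074  0.185  0.01 ] op 0.0202
[ 0.27  0.64 -0.19  1.85  0.19  0.67 -1.33]
```

View pics/w5.png

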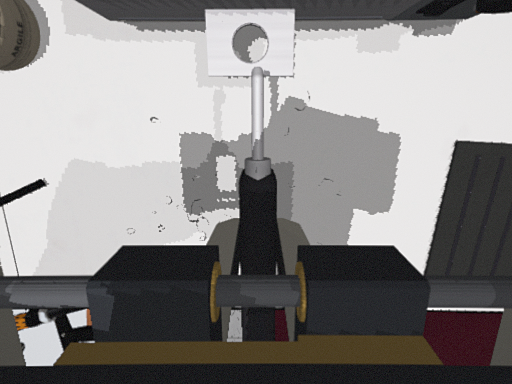

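Run:
```python
from bench import bot
from h import *
s=st(bot)
m=load("w5.npz")
z=np.load("w5p.npz");t,R=z["t"],z["R"]
P=cloud(m);g=cv2.cvtColor(m["p"],cv2.COLOR_BGR2GRAY)
cv2.imwrite("pics/w5c.png",cv2.resize(m["p"][0:100,190:310],None,fx=6,fy=6,interpolation=cv2.INTER_CUBIC))
lip=(abs(P[...,2]-.0595)<.006); lip[100:]=0; lip[:,:190]=0; lip[:,310:]=0
print("lip z",np.median(P[lip][:,2]))
hm=((P[...,2]<.045)|(np.isnan(P[...,2])))&(np.hypot(*(np.mgrid[:384,:512]-np.array([43,250])[:,None,None]))<26)
k=hm.astype(np.uint8); cs,_=cv2.findContours(k,cv2.RETR_EXTERNAL,cv2.CHAIN_APPROX_NONE); cc=max(cs,key=cv2.contourArea); e=cv2.fitEllipse(cc); print(e)
w=pix2w(m,[e[0]],z=.0595)[0]; print("hole",w, "tool",((w-t)@R).round(4))
L=P[lip]; print(cv2.minAreaRect((L[:,:2]*1000).astype(np.float32)))
r,x=hookpose(m,t,R); print(r.round(4)[:,:3],x)
print(t,np.degrees(np.arctan2(R[1,0],R[0,0])),R[:,2])
```

```text
21.07 p [ 0.543  -0.1028  0.0551] F [ 0.08 -0.88 -1.89] T [-0.02   0.124  0.019] op 0.0199
lip z 0.06074502499161055
((249.7148895263672, 43.42605209350586), (33.10314178466797, 35.63253402709961), 179.143310546875)
hole [ 0.64809149 -0.06639219  0.0595    ] tool [ 0.111  -0.0068 -0.0044]
((648.1171264648438, -66.29135131835938), (37.041168212890625, 71.75000762939453), 15.796954154968262)
[[ 0.048  -0.0023 -0.0555]
 [ 0.052  -0.0023 -0.0536]
 [ 0.056  -0.0023 -0.054 ]
 [ 0.06   -0.0021 -0.0539]
 [ 0.064  -0.0023 -0.0539]
 [ 0.068  -0.0023 -0.0538]
 [ 0.072  -0.0023 -0.0539]
 [ 0.076  -0.0023 -0.0539]
 [ 0.08   -0.0023 -0.0538]
 [ 0.084  -0.0023 -0.0541]
 [ 0.088  -0.0023 -0.0535]
 [ 0.092  -0.0023 -0.051 ]
 [ 0.096   0.0031 -0.0062]
 [ 0.1     0.0009 -0.006 ]] 0.10999752134123264
[ 0.54299649 -0.10276075  0.05510531] 15.565384328487609 [ 9.33279140e-04 -2.78124801e-03 -9.99995697e-01]
```

View pics/w5c.png

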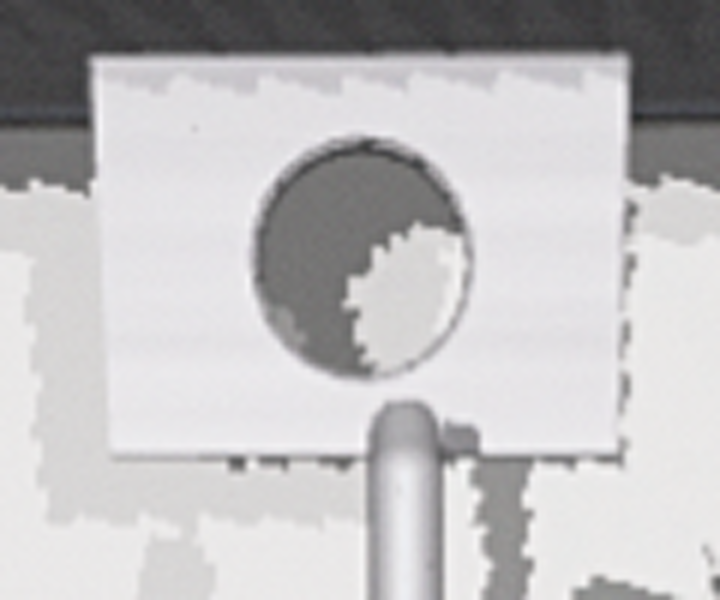

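Run:
```python
from bench import bot
from h import *
for i in range(4): bot.wait(.1); s=st(bot)
```

```text
21.17 p [ 0.5428 -0.1024  0.0551] F [ 0.49  0.5  -0.86] T [-0.051  0.087 -0.008] op 0.0199
21.27 p [ 0.5426 -0.1013  0.0551] F [0.01 0.91 0.19] T [0.023 0.091 0.034] op 0.0198
21.37 p [ 0.5425 -0.1002  0.0551] F [-0.27 -0.3  -0.89] T [-0.016  0.157 -0.054] op 0.0201
21.47 p [ 0.5424 -0.0995  0.0551] F [ 0.28  0.54 -0.8 ] T [0.001 0.159 0.02 ] op 0.0198
```

```bash
cat > look.py <<'E'
from bench import bot
from h import *
def look(name,guess,r=26):
    s=bot.get_state(); t,R=s["eef_pos"],Ro.from_quat(s["tool_rot"]).as_matrix()
    m=snap(bot,"wrist",name); P=cloud(m)
    hm=((P[...,2]<.045)|(np.isnan(P[...,2])))&(np.hypot(*(np.mgrid[:384,:512]-np.array(guess[::-1])[:,None,None]))<r)
    cs,_=cv2.findContours(hm.astype(np.uint8),cv2.RETR_EXTERNAL,cv2.CHAIN_APPROX_NONE); e=cv2.fitEllipse(max(cs,key=cv2.contourArea))
    w=pix2w(m,[e[0]],z=.0595)[0]; h=(w-t)@R
    rr,x=hookpose(m,t,R); rr=rr[rr[:,2]<-.045]
    print("t",t.round(4),"yaw",np.degrees(np.arctan2(R[1,0],R[0,0])).round(2),"ell",np.round(e[0],1),np.round(e[1],1),"hole",w.round(4),"tool",h.round(4),"rod y",np.median(rr[:,1]).round(4),"xmax",rr[-1,0],"ztop",np.median(rr[2:-2,2]).round(4))
    return t,R,w,h
E
python3 - <<'E'
from look import *
bot.wait(.2)
look("w6",(250,43)); st(bot)
E
```

```text
t [ 0.5424 -0.099   0.055 ] yaw 15.9 ell [255.7  43.6] [33.3 35.6] hole [ 0.6481 -0.0663  0.0595] tool [ 0.1107 -0.0024 -0.0045] rod y -0.0015 xmax 0.09200000000000004 ztop -0.0539
21.72 p [ 0.5424 -0.099   0.055 ] F [0.78 0.17 0.2 ] T [-0.04   0.161  0.004] op 0.0198
```

Run:
```python
from look import *
y=np.radians(15.9); c,s=np.cos(y),np.sin(y); f=np.array([c,s]); l=np.array([s,-c])
p=np.array([.5424,-.0990])+f*.0237+l*(-.0009); print(p)
bot.move_l([*p,.05],vel=.08); bot.wait(.3); st(bot)
print(bot.move_l([*p,.029],vel=.08,stop_force=4)); bot.wait(.3); st(bot)
print(bot.move_l([*p,.0135],vel=.03,stop_force=3)); bot.wait(.2); st(bot)
snap(bot,"wrist","w7"); snap(bot,"scene","s7")
m=load("s7.npz");cv2.imwrite("pics/s7c.png",cv2.resize(m["p"][130:280,180:330],None,fx=4,fy=4,interpolation=cv2.INTER_CUBIC))
```

```text
[ 0.56494671 -0.0916416 ]
22.47 p [ 0.5646 -0.0919  0.0501] F [ 0.07  0.84 -0.71] T [-0.02   0.126  0.021] op 0.02
False
23.18 p [ 0.5652 -0.0917  0.0293] F [-0.05 -0.46 -1.06] T [-0.05   0.164  0.027] op 0.0199
False
24.05 p [ 0.5651 -0.0917  0.0136] F [-0.4   0.22 -0.74] T [0.011 0.12  0.033] op 0.0196
```

View pics/w7.png

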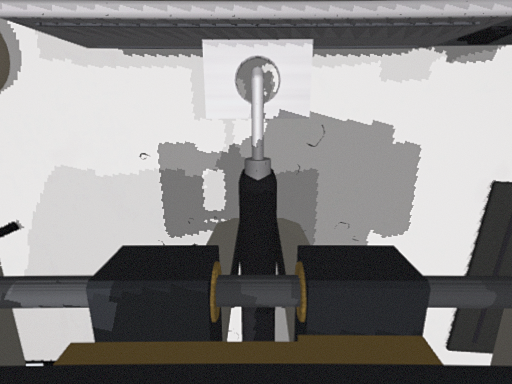

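View pics/s7c.png

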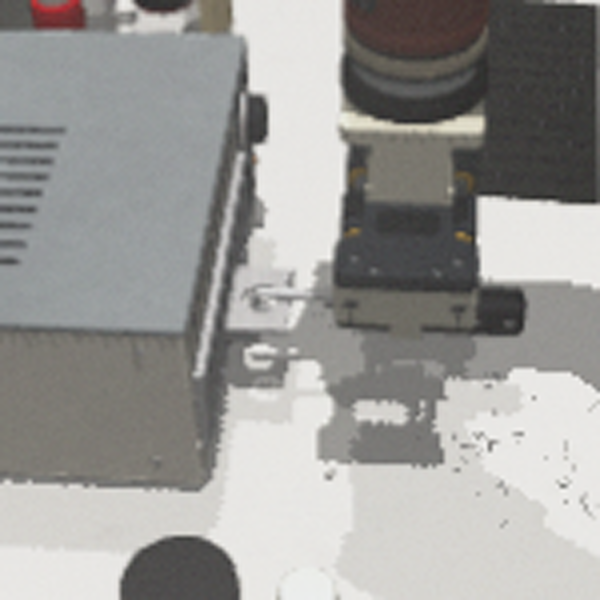

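Run:
```python
from look import *
p=np.array([.56495,-.09164])
r=bot.move_l([*p,.0085],vel=.012,stop_force=2.5); s=st(bot); z=s["eef_pos"][2]
bot.wait(.1);st(bot)
print(r)
```

```text
24.43 p [ 0.5652 -0.0916  0.0117] F [-0.64  0.19  3.26] T [ 0.085 -0.035  0.056] op 0.0198
24.53 p [ 0.5652 -0.0916  0.0118] F [-0.02  0.29  3.65] T [ 0.06  -0.084  0.016] op 0.0195
True
```

```bash
cat > pull.py <<'E'
from look import *
y=np.radians(15.9); f=np.array([np.cos(y),np.sin(y)]); p0=np.array([.56495,-.09164]); Z=.0128
def prog():
    s=bot.get_state(); e=s["eef_pos"]; return -(e[:2]-p0)@f, s["force"][:2]@f, s
def meas(n=4,dt=.03):
    F=[];z=[]
    for _ in range(n): bot.wait(dt); d,fx,s=prog(); F.append(fx); z.append(s["force"][2])
    print(round(s["time_s"],2),"d %.4f F %.2f (%.1f..%.1f) Fz %.2f z %.4f op %.4f"%(d,np.mean(F),min(F),max(F),np.mean(z),s["eef_pos"][2],s["opening"])); return d,np.mean(F)
E
python3 - <<'E'
from pull import *
bot.move_l([*p0,Z],vel=.02); bot.wait(.2); meas()
q=p0-f*.007
print(bot.move_l([*q,Z],vel=.03,stop_force=4)); meas()
q=p0-f*.025
print(bot.move_l([*q,Z],vel=.02,stop_force=6)); meas()
E
```

```text
25.12 d 0.0004 F -0.19 (-1.0..0.3) Fz -0.22 z 0.0126 op 0.0196
False
25.63 d 0.0069 F -0.29 (-1.3..0.6) Fz -0.60 z 0.0128 op 0.0198
False
26.82 d 0.0250 F 1.34 (1.0..2.1) Fz 0.22 z 0.0129 op 0.0197
```

Run:
```python
from pull import *
q=p0-f*.108
print(bot.move_l([*q,Z],vel=.02,stop_force=4)); d,F=meas()
snap(bot,"top","t8")
m=load("t8.npz");cv2.imwrite("pics/t8c.png",cv2.resize(m["p"][120:260,160:330],None,fx=4,fy=4,interpolation=cv2.INTER_CUBIC))
```

```text
True
29.76 d 0.0860 F 2.37 (1.9..3.1) Fz -1.60 z 0.0128 op 0.0201
```

View pics/t8c.png

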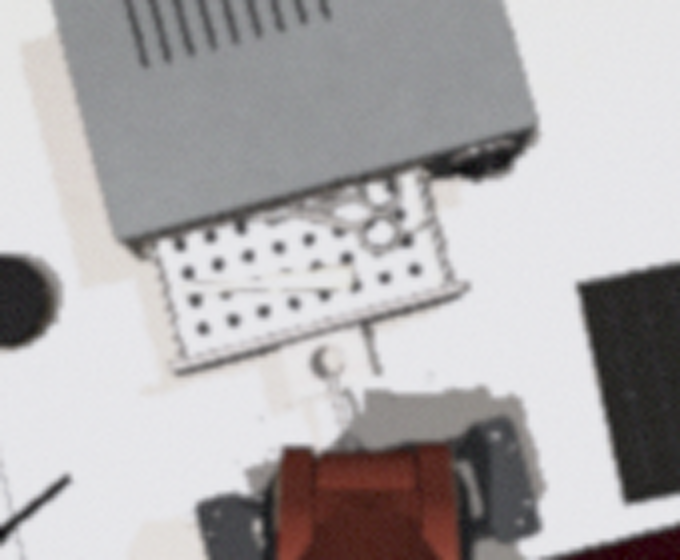

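Run:
```python
from pull import *
d,_,_=prog(); cmd=d
for i in range(7):
    cmd+=.0008; q=p0-f*cmd
    r=bot.move_l([*q,Z],vel=.01,stop_force=6); d,F=meas(4,.04); print(round(cmd,4),r)
    if F>5.5 or r: break
```

```text
30.28 d 0.0865 F 2.51 (2.0..3.3) Fz -2.51 z 0.0128 op 0.0199
0.0866 False
30.7 d 0.0873 F 2.64 (2.4..2.8) Fz -2.40 z 0.0128 op 0.0199
0.0874 False
31.12 d 0.0875 F 4.67 (4.4..4.9) Fz -2.79 z 0.0129 op 0.0198
0.0882 False
31.53 d 0.0877 F 5.66 (5.4..5.8) Fz -3.55 z 0.0129 op 0.0200
0.089 False
```

Run:
```python
from pull import *
Z=.0122; cmd=.0890
for i in range(8):
    cmd+=.0006; q=p0-f*cmd
    r=bot.move_l([*q,Z],vel=.01,stop_force=5); d,F=meas(4,.04); print(round(cmd,4),r)
    if F>9.8 or r or F<3.5: break
```

```text
31.95 d 0.0876 F 6.49 (6.0..7.4) Fz -2.52 z 0.0126 op 0.0196
0.0896 False
32.37 d 0.0877 F 6.58 (5.9..7.2) Fz -2.72 z 0.0127 op 0.0196
0.0902 False
32.78 d 0.0877 F 7.68 (7.4..8.3) Fz -3.48 z 0.0127 op 0.0202
0.0908 False
33.2 d 0.0878 F 8.40 (8.0..8.7) Fz -3.89 z 0.0127 op 0.0198
0.0914 False
33.62 d 0.0895 F 7.25 (6.8..7.9) Fz -3.02 z 0.0126 op 0.0200
0.092 False
34.03 d 0.0932 F 2.70 (2.2..3.1) Fz 0.74 z 0.0124 op 0.0195
0.0926 False
```

Run:
```python
from pull import *
Z=.0124
for c in(.0915,.0900,.0885):
    bot.move_l([*(p0-f*c),Z],vel=.015); print(c); meas(5,.04)
```

```text
0.0915
34.49 d 0.0928 F 0.33 (-0.1..0.7) Fz -0.31 z 0.0121 op 0.0198
0.09
34.95 d 0.0902 F -0.14 (-0.5..0.2) Fz -0.85 z 0.0123 op 0.0197
0.0885
35.41 d 0.0885 F 0.33 (-0.1..1.1) Fz -0.69 z 0.0124 op 0.0194
```

Run:
```python
from pull import *
for c in(.086,.084):
    r=bot.move_l([*(p0-f*c),Z],vel=.02,stop_force=2.5); print(c,r); meas(5,.04)
m=snap(bot,"wrist","w9"); cv2.imwrite("pics/w9c.png",cv2.resize(m["p"][20:140,190:330],None,fx=5,fy=5,interpolation=cv2.INTER_CUBIC))
```

```text
0.086 False
35.89 d 0.0861 F -0.00 (-0.9..0.9) Fz -0.75 z 0.0128 op 0.0201
0.084 False
36.35 d 0.0840 F 0.00 (-0.7..0.7) Fz -1.00 z 0.0128 op 0.0198
```

View pics/w9c.png

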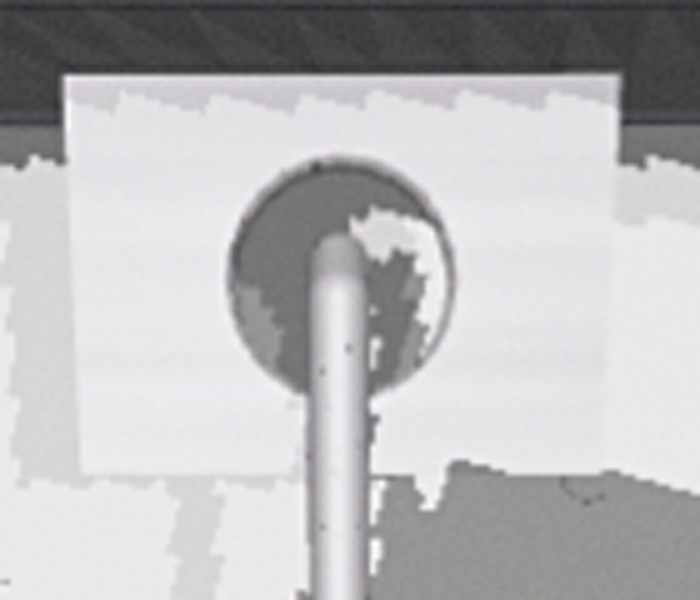

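Run:
```python
from pull import *
r=bot.move_l([*(p0-f*.0822),Z],vel=.02,stop_force=2.5); print(r); meas(6,.05)
q=p0-f*.0822
r=bot.move_l([*q,.026],vel=.025,stop_force=2.5); print(r); meas(4,.04)
if not r:
    r=bot.move_l([*q,.06],vel=.08,stop_force=4); print(r); meas(3,.04)
m=snap(bot,"wrist","w10"); m=snap(bot,"top","t10");cv2.imwrite("pics/t10c.png",cv2.resize(m["p"][120:260,160:330],None,fx=4,fy=4,interpolation=cv2.INTER_CUBIC))
```

```text
False
36.95 d 0.0822 F 0.12 (-0.5..0.6) Fz -0.92 z 0.0128 op 0.0197
False
37.79 d 0.0823 F 0.25 (-0.1..0.5) Fz -0.45 z 0.0259 op 0.0197
False
38.49 d 0.0827 F 0.25 (0.1..0.4) Fz -0.88 z 0.0595 op 0.0197
```

View pics/w10.png

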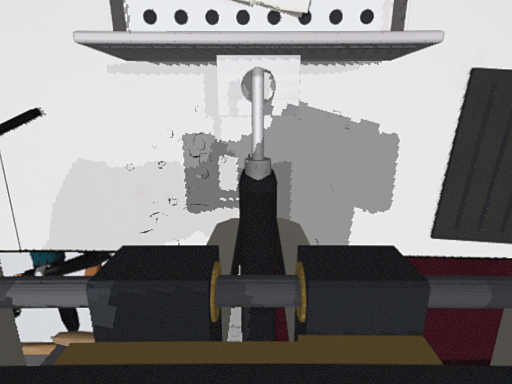

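View pics/t10c.png

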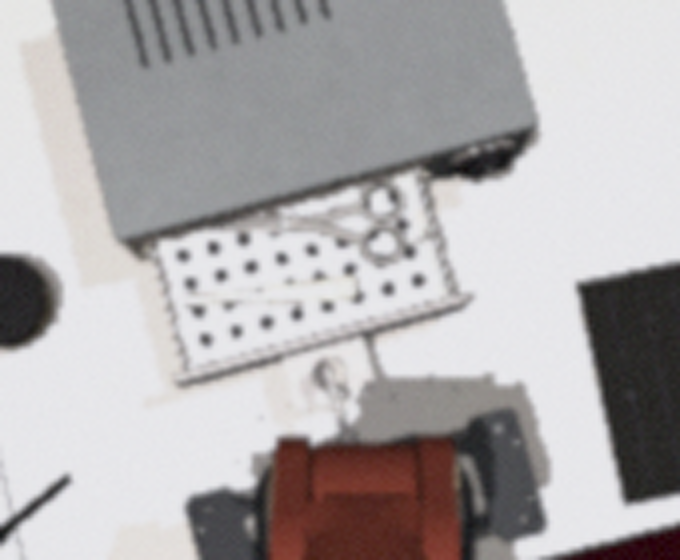

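Run:
```python
from look import *
y=np.radians(-28.35);a=np.array([np.cos(y),np.sin(y)])
g=np.array([.5885,-.3408])+.012*a
e=bot.get_state()["eef_pos"]
bot.move_l([e[0]-.01,e[1]-.003,.09],vel=.15)
bot.move_ptp([.545,-.30,.085],quat(y)); st(bot)
bot.move_l([*g,.03],vel=.15); bot.wait(.4); st(bot)
bot.move_l([*g,-.018],vel=.08,stop_force=4); bot.wait(.4)
r=bot.move_l([*g,-.0275],vel=.015,stop_force=2); print(r); bot.wait(.1); st(bot)
bot.release(); st(bot)
e=bot.get_state()["eef_pos"]
bot.move_l([e[0],e[1],.10],vel=.1); st(bot)
snap(bot,"wrist","w11")
```

```text
39.76 p [ 0.5447 -0.2972  0.0839] F [ 0.14 -0.16 -1.17] T [0.055 0.13  0.051] op 0.0198
40.91 p [ 0.5991 -0.3464  0.0305] F [-0.35  0.58 -1.24] T [0.064 0.114 0.039] op 0.0202
True
42.67 p [ 0.5991 -0.3465 -0.0255] F [ 0.38 -1.06  4.57] T [0.107 0.293 0.09 ] op 0.02
43.91 p [ 0.5981 -0.346  -0.0266] F [ 0.3   0.2  -0.03] T [0.019 0.13  0.005] op 0.0926
45.33 p [ 0.5975 -0.3456  0.099 ] F [0.61 0.6  0.1 ] T [-0.015  0.155  0.013] op 0.0929
```

View pics/w11.png

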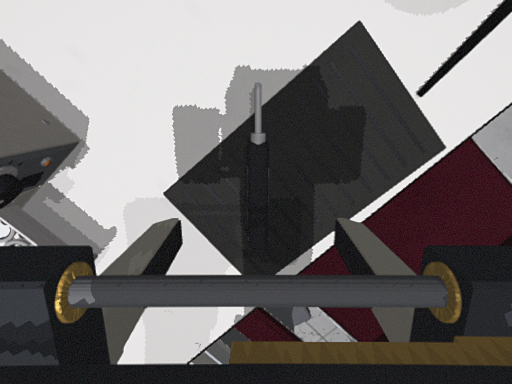

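Hook is back on the mat (handle rows 140–250 at u≈257, tip at (258,84)). I'll back the arm off and check the tray and hook with the fixed cameras.

Run:
```python
from look import *
m=load("w11.npz");P=cloud(m)
for u,v in[(257,100),(257,160),(257,180),(257,205)]: print(P[v,u].round(4))
bot.move_l([.50,-.22,.2],vel=.15); 
j=bot.get_state()["joints"]; j[0]=-.1-.5; bot.movej(j); bot.wait(.5); st(bot); print(bot.get_state()["joint_vel"].round(3))
m=snap(bot,"top","t12"); s=snap(bot,"scene","s12")
P=cloud(m);X,Y,Z=P[...,0],P[...,1],P[...,2]
q=P[(Z>.014)&(Z<.04)&(abs(Y+.36)<.12)&(abs(X-.58)<.13)]; c=q[:,:2].mean(0);w,v=np.linalg.eigh(np.cov(q[:,:2].T));a=v[:,1]*np.sign(v[0,1]);sx=(q[:,:2]-c)@a
print("hook",c,np.degrees(np.arctan2(a[1],a[0])),sx.min(),sx.max(),np.median(q[:,2]),"origin",c+a*(sx.min()+.055))
a0=load("top0.npz")["p"];d=cv2.absdiff(a0,m["p"]).max(2); 
cv2.imwrite("pics/cmp12.png",np.vstack([m["p"][60:280,80:430],cv2.cvtColor(d,cv2.COLOR_GRAY2BGR)[60:280,80:430]]))
```

```text
[ 0.6673 -0.381   0.0279]
[ 0.6209 -0.3559  0.0311]
[ 0.6043 -0.347   0.0313]
[ 0.5826 -0.3352  0.0314]
49.14 p [0.4628 0.2906 0.1994] F [ 1.24 -0.19 -0.65] T [-0.125  0.12   0.01 ] op 0.0928
[-0.003 -0.001  0.    -0.003 -0.001  0.001 -0.001]
hook [ 0.5960263  -0.34258656] -28.659661882772177 -0.06414436013859053 0.09456268606715487 0.028579566605934748 origin [ 0.58800227 -0.33820087]
```

View pics/cmp12.png

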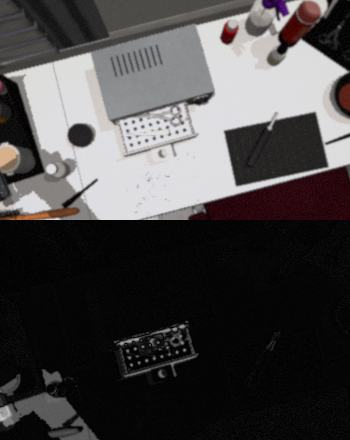

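View pics/s12.png

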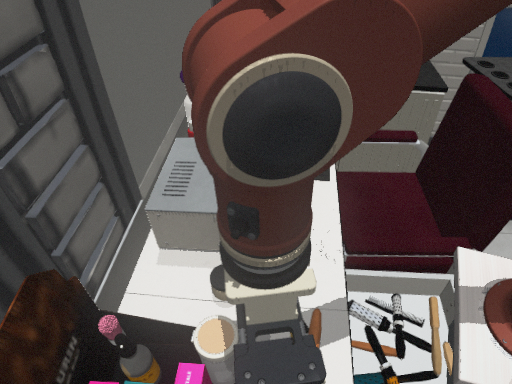

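Run:
```python
from look import *
A=load("top0.npz");B=load("t12.npz");PA,PB=cloud(A),cloud(B)
for u,v in[(160,195),(135,229),(131,228),(138,226),(165,250),(234,181),(216,208)]: print(u,v,PA[v,u].round(4),PB[v,u].round(4))
P=PB;l=P[(abs(P[...,2]-.0605)<.006)&(abs(P[...,1]+.09)<.03)&(P[...,0]<.62)&(P[...,0]>.53)];print("lip",l.mean(0),len(l))
cv2.imwrite("pics/t12b.png",cv2.resize(np.hstack([A["p"][170:280,110:200],B["p"][170:280,110:200]]),None,fx=4,fy=4))
```

```text
160 195 [0.614  0.1197 0.0472] [0.6135 0.1185 0.0538]
135 229 [0.5262 0.1558 0.1528] [0.5262 0.1559 0.1522]
131 228 [0.5285 0.1659 0.1496] [0.5284 0.1656 0.1508]
138 226 [0.5338 0.1571 0.1181] [0.5338 0.1573 0.117 ]
165 250 [0.4741 0.1116 0.0044] [0.4742 0.1114 0.0056]
234 181 [ 6.561e-01 -6.610e-02 -2.000e-04] [ 0.651  -0.0678  0.0449]
216 208 [ 0.5845 -0.0191 -0.0031] [ 0.5817 -0.0228  0.0465]
lip [ 0.57309136 -0.08983558  0.05929673] 266
```

View pics/t12b.png

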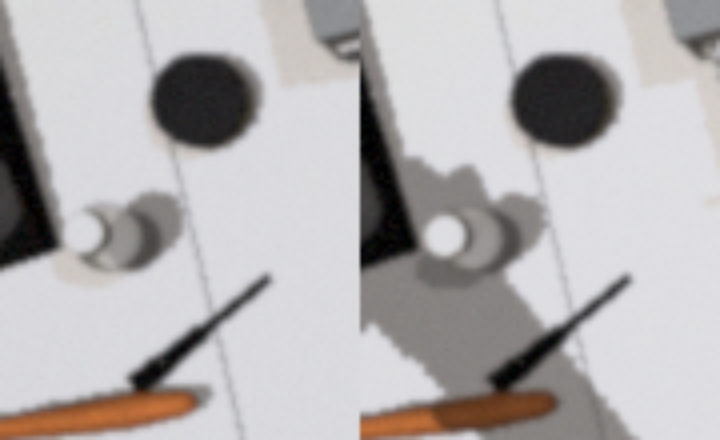

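Pot, bottle and clip are where they were. The tray's lip is about 78 mm out and the hook lies flat on the mat, so I'm handing in.

Run:
```python
from look import *
st(bot); bot.hand_in()
```

```text
49.24 p [0.4628 0.2907 0.1994] F [ 0.32 -0.    0.03] T [-0.079  0.119 -0.02 ] op 0.0925
the job is handed in; nothing more can be done
```

The tray is out and held by its catch, and the hook is lying flat on the heat mat. I handed the job in at 49.2 s of robot time; no verdict is reported.

- **Grasp:** My first grasp closed on nothing. The fingers really end about 32–34 mm short of the reported TCP: two cameras showed this and touching the mat confirmed it. I corrected for that and the second grasp held.
- **Hooking and pulling:** I aligned the tip with the hole using the wrist camera and lowered it until it touched the lip at about 3.5 N. I then pulled along the tray's own direction. The catch took about 8.4 N and gave way, and the tray slid about 5 mm. The force then dropped to 2.7 N. I never hit the hard stop, and the highest measured force while pulling was about 8.7 N along the pull, with about 4 N downward as well.
- **Unhooking:** The force fell to about 0 N as I eased back, so the catch was holding the tray. I moved the tip back to the middle of the hole and lifted it out without any sign of contact.
- **Last checks:**
  - The lip is about 78–82 mm further out than at the start; the figure varies with the camera and method.
  - The hook is within about 1–2 mm of where it began, with the handle top at 31 mm as expected for lying flat.
  - The pot, bottle and clip look unmoved in before and after pictures. One pixel on the pot's edge read 6 mm higher, which I put down to depth noise.
  - The gripper is open and clear of everything.

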